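# Fit and lock the green test plug in the leak tester, then prime it

### The job

Take the green winged plug out of its cell in the grey tray and fit it in the leak tester's port: lugs in at the yellow marks, pushed fully down against the spring, then turned clockwise to the stop so that it stays locked with its wing on the red marks. Only once it is locked, press the tester's red plunger all the way down and let it come up again. Leave the other plugs and everything lying about on the bench where they are.

Things in the scene. Friction and masses are not known exactly. Their poses are not given: they have to be found in the camera images.
- green_plug: Plug, green wing on brass shank, 68 mm tall, 0.12 kg, upright in a tray cell; stands alone on its foot. Origin: centre of foot; z up, x along wing and lugs (half-turn symmetric). From the foot: shank 28 mm diameter to 29 mm (first 4 mm chamfered to 23); two lugs across from each other at 10-18 mm, 10 wide, 41 tip to tip; flange 36 diameter at 29-35; wing at 44-68 mm.
- wing (a point): Centre of the green plug's wing, 56 mm above its foot. The wing is 64 mm long (plug x), 14 mm thick (plug y), 24 mm high, with flat faces.
- tray: Fixed grey open tray 134 (x) x 142 (y) x 72 mm high, walls and floor 4 mm. Origin: centre of its underside. Three cells side by side in y (centres -46, 0, +46 mm), each 126 mm long in x, 43 mm wide. The plugs' wings lie along the cells, level with the wall tops: fingers have room only at the two ends of a wing (64 mm apart).
- tester: Fixed leak tester: blue plate 114 (x) x 234 (y) x 12 mm, port at (0,-55), plunger at (0,+60) mm. Origin: centre of plate's underside, z up. Entry slots (yellow marks) lie 60 degrees anticlockwise, seen from above, from tester x; locked wing line (red marks) is tester x: the plug goes in at 60 degrees and is turned 60 degrees clockwise, stop 3 degrees farther.
- port_mouth (a point): Centre of the port's top, 47 mm above the bench: steel ring, bore 31 mm, lip 8 mm thick with two slots, one each side, 14 mm wide for the lugs. A spring follower inside holds the foot of an unpushed plug 33 mm above the bench; pushed fully down (flange on the ring) the foot is at 18 mm; locked it springs up to 21 mm. Spring 2.5 to 5.5 N.
- guard_rim (a point): Centre of the mouth of the clear splash guard round the port (orange rim): a tube 82 mm inside, 88 mm outside diameter, from the plate up to 101 mm above the bench, 12 mm above the top of a locked wing. Only fingers that hold the wing across its 14 mm thickness fit inside.
- port_seat (a point): Point on the port's axis, 21 mm above the bench: where the centre of the plug's foot is when locked.
- plunger_top (a point): Top centre of the tester's red plunger head (35 mm diameter, flat top 24 mm), 100 mm above the bench when up; it stands on an aluminium barrel 42 mm in diameter, 66 mm high.
- plunger (a joint): Plunger travel in m: 0 up, 0.012 fully down at its stop; spring 2 N when up to 5 N when down, comes up by itself.
- black_plug: Winged plug with a black wing, in another cell of the tray. Same shape and size as the green plug; it is not wanted and stays in its cell. Origin: centre of its foot.
- white_plug: Winged plug with a white wing, in another cell of the tray. Same shape and size as the green plug; it is not wanted and stays in its cell. Origin: centre of its foot.
- chrome_valve: Loose chrome tee-shaped valve body lying on the bench: a tube 60 mm long along its x and a branch 36 mm long towards +y, both 28 mm in diameter. Origin: on the bench under the crossing. Bystander.
- brass_tee: Loose brass tee lying on the bench: a tube 52 mm long along its x and a branch 34 mm towards +y, both 24 mm in diameter. Origin: on the bench under the crossing. Bystander.
- navy_carton: Loose dark navy carton 70 (x) x 110 (y) x 50 mm high with orange label. Origin: centre of its underside. Bystander.
- white_carton: Loose white carton 60 (x) x 80 (y) x 45 mm high with blue label. Origin: centre of its underside. Bystander.
- jar: Loose jar with yellow cap, 60 mm in diameter, 85 mm high. Origin: centre of its underside. Bystander.
Mind the look-alikes: they are no part of the job. What is shaped like the green_plug but purple is not meant.

How it is judged:
By the outcome, as a careful person would: the job done as asked, in the order asked, and still so for the second after the job is handed in, with the robot touching nothing.
It also fails if it takes over 72 s, if anything falls off the work surface, if the arm or the gripper's body presses on something with over 40 N, if the wrist force passes 120 N, or if a joint passes its speed limit or range.

### The arm

A 7-joint arm with a two-finger parallel gripper is mounted at the origin on the work surface. World frame = base frame: x ahead of the robot, y to its left, z up, the work surface at z = 0. Lengths are in m, angles in rad, forces in N, time in s.
With the tool pointing down it reaches from about 0.425 to 0.825 m from the base axis. Payload 3.6 kg.
Tool frame: the origin (TCP) lies at the very end of the fingers, on their centre line; the grasp point (between the pads) lies 19 mm behind it; z points along the fingers, y is the line along which they close (so a half turn about z gives the same grasp; the last joint's range is limited). The gripper opens to 85 mm and grips with 20 to 120 N. Pads are 22 mm wide; open, the fingers measure 114 mm over their backs; the gripper's body (76 mm by 85 mm) begins 54 mm behind the grasp point. The pads swing forward as they close: fully open they stand 13 mm farther back than shut.
Start: joints at [-1.321, 0.615, -0.013, 1.423, 0.008, 1.103, -0.04], TCP at [0.177, 0.625, 0.231] pointing down, gripper open.
Joint ranges: [-3.12, 3.12], [-0.3, 2.06], [-1.34, 1.32], [0.26, 2.42], [-1.36, 4.5], [0.01, 1.98], [-2.84, 2.84]. Speed limits (rad/s): [2.79, 2.79, 3.14, 3.14, 3.14, 3.14, 3.14].

### API

Orientations are given as a unit quaternion [x, y, z, w].
In Python, from plant import manip, imaging gives the robot as it stands.
- The arm moves only by the tool send_rows, never from a script. Its argument "motion" is a list of rows, each an object with "delta_pos": the shift along the tool's x, y, z in cm, a list of three; "dr": the turn, a rotation vector about the tool's x, y, z in degrees, a list of three. In form: [{"delta_pos": [tx, ty, tz], "dr": [ax, ay, az]}, ...]. A call has 1 to 10 rows; each row shifts and turns the commanded pose from where the row before left it, along the tool's axes as they then stand; what a row does not reach is not made up. A row lasts 1/10 s, in which the tool goes at most 50 mm and 8.59 degrees, less where a joint would pass 70% of its speed; a pose out of reach is approached as far as the arm can. A call is refused whole if a number of a shift passes 5 or a number of a turn 8.59, either way. A call with a gripper value outside its range is refused whole. "fingers" is the opening, from 0 (shut) to 1 (fully open), set as the call begins (left out, the last holds). The fingers move at their own pace and stop on an object; "force" is the grip in N (left out, the last holds). Time passes only in rows, so rows that do not move let the fingers close. It gives the time, the measured TCP pose, the force, the opening and the grip force at its end, in the units of the state.
- manip.state(): the state, without advancing time (a new reading comes with each control period).
- imaging.capture(name): name is "scene" or "top" or "wrist"; returns a dict with "frame" (480x640x3 uint8, blue, green, red), "range_z" (480x640 float32, m along the optical axis (not along the pixel's ray), 0 where there is no reading), "vertical_fov" (degrees; the focal length in pixels is half the picture's height over the tangent of half this angle, whatever the lens; pixels are square), "cx", "cy" (the principal point, pixels), "cam_to_world" (4x4, takes a point from camera to world coordinates). Camera axes: x right, y down, z forward; pixel columns grow to the right and rows downward; lengths in m; the calibration is good to about 2 mm. A picture is of the moment at which its call begins.
- manip.sign_off(): hands the job in; it is judged then, once.
Trained networks look in a picture, given as the dict that the camera call returned (one of the last four; its "shot" number tells which), for a name from the list of things; names that differ only in an ending like _2 or _b are one class to them, and where a whole thing is asked for, a point or a joint stands for the part that bears it (a point fixed in the world has none). Each returns a list of dicts, best first, with "p" (0 to 1); they miss things now and then, are a little off and sometimes report something else, mostly with a low value. They report only what shows in the picture. A call takes as long as a camera call. They do not tell look-alikes from the thing itself.
- imaging.find_in(picture, name): "centre" ([column, row] in pixels, amid what is visible of it).
The state is a dict: "t": time; "joint_pos": joint angles; "joint_velocities": joint speeds; "joint_efforts": joint torques, N m; "tcp_pos": TCP position; "ee_rot": TCP orientation; "force": force on the tool from outside, world axes, zero at the start; "moment": the same for the moment, N m; "grip_width": opening from 0.0 (shut) to 1.0 (fully open); "grasp_force": force on a finger pad.
Only numpy, scipy, OpenCV 4.12 (cv2) and the standard library are available. Lean on these libraries where they do the work, as an engineer would, in place of code of your own. Each camera call takes 0.05 s, during which the arm holds its last target. There are 200 camera calls.

## Working session

There is one attempt and no reset: what is moved stays moved. The work goes in short steps, Python scripts to look and compute and a tool call to move; the robot and the scene stay as the last step left them, time stands still between calls to the robot, and variables do not carry over. Pictures are saved under pics/ and viewed, at most 10 in all, crops included, and the job is handed in when it is done.

Besides the shell and the picture viewer there is one more tool, called after "Request:" by a JSON object that holds its "api" and its "payload", one argument or row to a line. send_rows: Moves the arm, as the interface text tells. Its arguments: {"type":"object","properties":{"motion":{"type":"array"},"fingers":{"type":"number"},"force":{"type":"number"}},"required":["motion"]}

```bash
mkdir -p pics
cat > h.py <<'E'
import numpy as np, cv2
from plant import manip, imaging
def world(p,u,v,z=None):
    f=p["frame"].shape[0]/2/np.tan(np.radians(p["vertical_fov"])/2)
    T=np.array(p["cam_to_world"]); d=np.array([(u-p["cx"])/f,(v-p["cy"])/f,1.])
    if z is None: r=p["range_z"][int(round(v)),int(round(u))]
    else: r=(z-T[2,3])/(T[:3,:3]@d)[2]
    return T[:3,:3]@(d*r)+T[:3,3]
def cloud(p):
    f=p["frame"].shape[0]/2/np.tan(np.radians(p["vertical_fov"])/2)
    T=np.array(p["cam_to_world"]);v,u=np.mgrid[:480,:640];r=p["range_z"]
    c=np.stack([(u-p["cx"])/f*r,(v-p["cy"])/f*r,r],-1)
    return c@T[:3,:3].T+T[:3,3]
E
python3 - <<'E'
from h import *
for n in("top","scene"):
    p=imaging.capture(n); cv2.imwrite(f"pics/{n}0.png",p["frame"]); np.savez(f"{n}0.npz",**{k:p[k] for k in p})
    for t in("green_plug","tray","tester","port_mouth","guard_rim","plunger_top"):
        for d in imaging.find_in(p,t)[:4]:
            print(n,t,round(d["p"],2),np.round(d["centre"]),np.round(world(p,*d["centre"]),3))
s=manip.state();print(s["tcp_pos"],s["ee_rot"],s["t"],s["force"])
E
```

```text
top green_plug 0.88 [246. 358.] [0.332 0.119 0.057]
top green_plug 0.69 [262. 185.] [0.619 0.088 0.07 ]
top green_plug 0.65 [209. 256.] [0.501 0.177 0.072]
top green_plug 0.18 [420. 120.] [ 0.736 -0.191  0.042]
top tray 0.77 [176. 264.] [0.491 0.244 0.02 ]
top tester 0.57 [451. 223.] [ 0.553 -0.24   0.033]
top port_mouth 0.68 [449. 226.] [ 0.549 -0.237  0.031]
top port_mouth 0.6 [158. 265.] [0.488 0.261 0.067]
top port_mouth 0.57 [302. 292.] [0.437 0.024 0.029]
top guard_rim 0.64 [450. 225.] [ 0.549 -0.237  0.034]
top plunger_top 0.53 [424. 203.] [ 0.58  -0.179  0.1  ]
scene green_plug 0.72 [335. 173.] [0.335 0.115 0.053]
scene green_plug 0.67 [397. 218.] [0.526 0.173 0.073]
scene green_plug 0.57 [372. 276.] [0.636 0.087 0.057]
scene tray 0.8 [409. 224.] [0.52  0.202 0.048]
scene tester 0.64 [162. 297.] [ 0.564 -0.257  0.032]
scene port_mouth 0.61 [164. 296.] [ 0.56  -0.255  0.03 ]
scene guard_rim 0.62 [164. 299.] [ 0.562 -0.255  0.025]
scene plunger_top 0.85 [199. 275.] [ 0.596 -0.189  0.099]
[0.17698871 0.62541571 0.23132528] [ 1.37419599e-01  9.90512925e-01 -7.22325897e-06 -4.67189466e-06] 0.7 [-0.36954178 -0.49497975 -0.67697903]
```

View pics/top0.png

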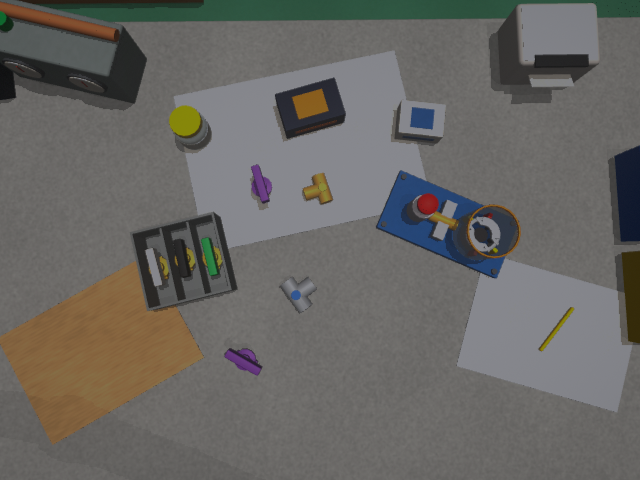

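View pics/scene0.png

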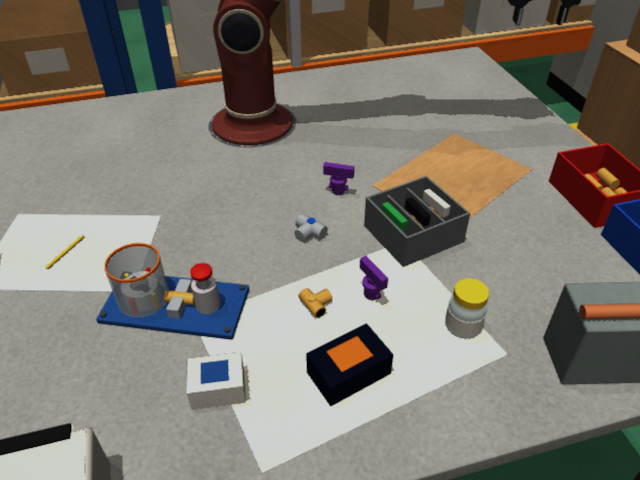

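The top view shows the green plug in the tray's right cell (210,256). The purple look-alikes are at (262,184) and (244,360). The black and white plugs are at (183,258) and (155,267). The green wing is the one meant, since it is the only green one and it sits in a tray cell. The tester is at (450,225): guard rim at (492,232), plunger at (427,205).

Run:
```python
from h import *
for n in("top","scene"):
    p=dict(np.load(n+"0.npz",allow_pickle=True)); p["vertical_fov"]=float(p["vertical_fov"])
    im=p["frame"];hsv=cv2.cvtColor(im,cv2.COLOR_BGR2HSV);C=cloud(p)
    def m(lo,hi,box):
        k=cv2.inRange(hsv,lo,hi)>0; b=np.zeros_like(k); x0,y0,x1,y1=box; b[y0:y1,x0:x1]=1; return k&b
    B=dict(g=(190,220,230,290),t=(370,165,525,280),pl=(410,185,445,222)) if n=="top" else dict(g=(370,190,420,235),t=(95,235,255,340),pl=(185,260,220,285))
    def rep(name,k,z):
        v,u=np.nonzero(k&(abs(C[...,2]-z)<.006)); 
        if len(u)<10: print(n,name,len(u));return
        P=np.array([world(p,a,b,z) for a,b in zip(u,v)])[:,:2].astype(np.float32)
        r=cv2.minAreaRect(P); print(n,name,len(u),"mean",P.mean(0).round(4),"rect c",np.round(r[0],4),np.round(r[1],4),round(r[2],1),"z med",np.median(C[v,u,2]).round(4))
        return P
    rep("green",m((45,80,40),(80,255,255),B["g"]),.072)
    rep("plate",m((100,100,40),(125,255,255),B["t"]),.012)
    P=rep("rim",m((8,100,80),(22,255,255),B["t"]),.101)
    if P is not None: print(cv2.fitEllipse(P[cv2.convexHull(P,returnPoints=False).ravel()]))
    k=m((0,120,80),(6,255,255),B["pl"])|m((174,120,80),(180,255,255),B["pl"]); rep("plunger",k,.100)
    if n=="top":
        a=cv2.resize(im[205:320,120:270],None,fx=3,fy=3,interpolation=2);b=cv2.resize(im[165:280,375:530],None,fx=3,fy=3,interpolation=2)
        cv2.imwrite("pics/crop.png",cv2.resize(np.hstack([a,b]),(800,300)))
    # tray top
    k=(abs(C[...,2]-.072)<.006)&(np.hypot(C[...,0]-.5,C[...,1]-.22)<.13); rep("tray",k,.072)
```

```text
top green 339 mean [0.501  0.1764] rect c [0.5011 0.1763] [0.0638 0.0144] 13.9 z med 0.0721
top plate 4091 mean [ 0.5592 -0.2094] rect c [ 0.5543 -0.2392] [0.2327 0.1137] 65.6 z med 0.012
top rim 299 mean [ 0.5319 -0.2898] rect c [ 0.5489 -0.2732] [0.1337 0.0863] 44.7 z med 0.1007
((0.5396260619163513, -0.2658829987049103), (0.0918722152709961, 0.14482557773590088), 162.74961853027344)
top plunger 330 mean [ 0.579  -0.1842] rect c [ 0.5789 -0.1848] [0.0329 0.0313] 89.0 z med 0.0992
top tray 2025 mean [0.4958 0.2251] rect c [0.495  0.2239] [0.1341 0.1434] 12.9 z med 0.072
scene green 220 mean [0.509  0.1741] rect c [0.5083 0.1732] [0.0674 0.0188] 13.9 z med 0.0713
scene plate 3410 mean [ 0.5912 -0.2234] rect c [ 0.563  -0.2412] [0.2336 0.1181] 65.5 z med 0.0119
scene rim 419 mean [ 0.5417 -0.2902] rect c [ 0.5389 -0.2901] [0.0851 0.0911] 89.8 z med 0.0994
((0.5389668941497803, -0.2905656397342682), (0.08678951114416122, 0.09148116409778595), 94.77883911132812)
scene plunger 269 mean [ 0.5886 -0.1866] rect c [ 0.5885 -0.1864] [0.0338 0.0333] 73.9 z med 0.0989
scene tray 1564 mean [0.5045 0.221 ] rect c [0.5017 0.2205] [0.1403 0.1489] 13.0 z med 0.0711
```

View pics/crop.png

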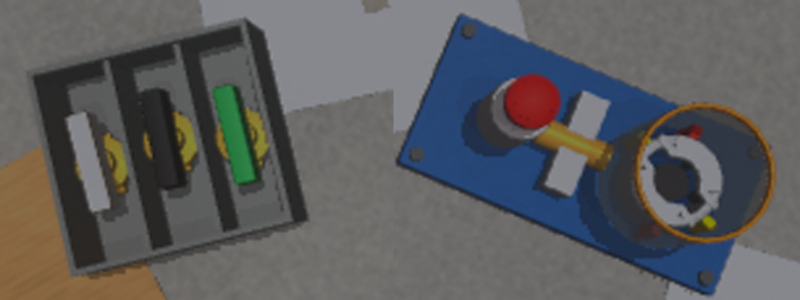

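The crop confirms it: the green wing (about x=235, y=135 in the crop) is in the cell nearest the tester, upright. The port, with its red and yellow marks, is at about (680,180) inside the orange rim. The positions fit the given sizes. Tester yaw is about −24.5°, port (0.5315,−0.289), plunger (0.579,−0.185). The scene camera's reading is about 8 mm off from the top camera's, so the wrist camera will settle that.

```bash
cat >> h.py <<'E'
from scipy.spatial.transform import Rotation as R
def go(x,y,z,yaw):
    "turn (deg about tool x,y,z) to point straight down with tool y at yaw, then shift in cm after that turn"
    s=manip.state(); r0=R.from_quat(s["ee_rot"]); a=np.radians(yaw)
    Y=np.array([np.cos(a),np.sin(a),0]);Z=np.array([0,0,-1.]);r1=R.from_matrix(np.stack([np.cross(Y,Z),Y,Z],1))
    print("t",s["t"],"tcp",np.round(s["tcp_pos"],4),"F",np.round(s["force"],1),"dr",np.round((r0.inv()*r1).as_rotvec(degrees=True),2),"shift",np.round(r1.inv().apply(np.array([x,y,z])-s["tcp_pos"])*100,2))
E
python3 - <<'E'
from h import *
go(.47,.165,.25,13.9)
E
```

```text
t 0.7 tcp [0.177  0.6254 0.2313] F [-0.4 -0.5 -0.7] dr [-0.   0.  60.3] shift [-51.73  17.38  -1.87]
```

Request:
{"api": "send_rows", "payload": {
  "motion": [
    {"delta_pos": [0,0,-0.3],"dr": [0,0,8.5]},
    {"delta_pos": [0,0,-0.3],"dr": [0,0,8.5]},
    {"delta_pos": [0,0,-0.3],"dr": [0,0,8.5]},
    {"delta_pos": [0,0,-0.3],"dr": [0,0,8.5]},
    {"delta_pos": [0,0,-0.3],"dr": [0,0,8.5]},
    {"delta_pos": [0,0,-0.4],"dr": [0,0,8.5]},
    {"delta_pos": [0,0,0],"dr": [0,0,8.5]},
    {"delta_pos": [-3,1,0],"dr": [0,0,0.8]},
    {"delta_pos": [-4,1.4,0],"dr": [0,0,0]},
    {"delta_pos": [-4,1.4,0],"dr": [0,0,0]}
  ],
  "fingers": 0.87,
  "force": 40
}}

```text
t: 1.7
tcp_pos: [0.2409, 0.5272, 0.2502]
ee_rot: [0.616, 0.788, 0.0, 0.0]
force: [1.6, -0.1, 0.4]
grip_width: 0.869
grasp_force: 0.0
```

Request:
{"api": "send_rows", "payload": {
  "motion": [
    {"delta_pos": [-4.1,1.4,0],"dr": [0,0,0]},
    {"delta_pos": [-4.1,1.4,0],"dr": [0,0,0]},
    {"delta_pos": [-4.1,1.4,0],"dr": [0,0,0]},
    {"delta_pos": [-4.1,1.4,0],"dr": [0,0,0]},
    {"delta_pos": [-4.1,1.4,0],"dr": [0,0,0]},
    {"delta_pos": [-4.1,1.4,0],"dr": [0,0,0]},
    {"delta_pos": [-4.1,1.4,0],"dr": [0,0,0]},
    {"delta_pos": [-4.1,1.4,0],"dr": [0,0,0]},
    {"delta_pos": [-4,1.4,0],"dr": [0,0,0]},
    {"delta_pos": [-3,1,0],"dr": [0,0,0]}
  ]
}}

```text
t: 2.7
tcp_pos: [0.4698, 0.1715, 0.2508]
ee_rot: [0.617, 0.787, 0.0, 0.001]
force: [-0.1, 0.6, 0.1]
grip_width: 0.873
grasp_force: 0.0
```

Run:
```python
from h import *
go(.501,.1763,.035,13.9)
p=imaging.capture("wrist"); cv2.imwrite("pics/w1.png",p["frame"])
print(np.round(p["cam_to_world"],3))
hsv=cv2.cvtColor(p["frame"],cv2.COLOR_BGR2HSV);C=cloud(p)
k=(cv2.inRange(hsv,(45,80,40),(80,255,255))>0)&(abs(C[...,2]-.072)<.008)
v,u=np.nonzero(k); print(len(u))
if len(u):
    P=np.array([world(p,a,b,.072) for a,b in zip(u,v)])[:,:2].astype(np.float32); print(cv2.minAreaRect(P),np.median(C[k][:,2]))
print(manip.state()["grip_width"])
```

```text
t 2.7 tcp [0.4698 0.1715 0.2508] F [-0.1  0.6  0.1] dr [ 0.08  0.05 -0.16] shift [-0.28  3.15 21.58]
[[ 0.972  0.226  0.07   0.452]
 [ 0.237 -0.93  -0.282  0.242]
 [ 0.001  0.29  -0.957  0.393]
 [ 0.     0.     0.     1.   ]]
1166
((0.5026984810829163, 0.17647098004817963), (0.0629730075597763, 0.014006184414029121), 13.670927047729492) 0.0713134056689759
0.8691684870801701
```

The wrist camera agrees with the top view: wing at (0.502, 0.1764), yaw 13.7°. Descending.

Request:
{"api": "send_rows", "payload": {
  "motion": [
    {"delta_pos": [-0.1,1.6,1],"dr": [0,0,0]},
    {"delta_pos": [-0.2,1.6,2],"dr": [0,0,0]},
    {"delta_pos": [0,0,4],"dr": [0,0,0]},
    {"delta_pos": [0,0,4],"dr": [0,0,0]},
    {"delta_pos": [0,0,3],"dr": [0,0,0]},
    {"delta_pos": [0,0,2],"dr": [0,0,0]},
    {"delta_pos": [0,0,2],"dr": [0,0,0]},
    {"delta_pos": [0,0,1.8],"dr": [0,0,0]},
    {"delta_pos": [0,0,1.6],"dr": [0,0,0]},
    {"delta_pos": [0,0,0],"dr": [0,0,0]}
  ]
}}

```text
t: 3.75
tcp_pos: [0.4987, 0.1791, 0.0346]
ee_rot: [0.616, 0.788, -0.002, -0.001]
force: [-0.7, 0.6, -0.3]
grip_width: 0.871
grasp_force: 0.0
```

Request:
{"api": "send_rows", "payload": {
  "motion": [
    {"delta_pos": [0,0,0],"dr": [0,0,0]},
    {"delta_pos": [0,0,0],"dr": [0,0,0]},
    {"delta_pos": [0,0,0],"dr": [0,0,0]},
    {"delta_pos": [0,0,0],"dr": [0,0,0]},
    {"delta_pos": [0,0,0],"dr": [0,0,0]}
  ],
  "fingers": 0.6,
  "force": 40
}}

```text
t: 4.25
tcp_pos: [0.5003, 0.1792, 0.0367]
ee_rot: [0.616, 0.788, 0.0, 0.0]
force: [0.1, -0.5, -0.7]
grip_width: 0.742
grasp_force: 44.0
```

Request:
{"api": "send_rows", "payload": {
  "motion": [
    {"delta_pos": [0,0,-0.5],"dr": [0,0,0]},
    {"delta_pos": [0,0,-1.5],"dr": [0,0,0]},
    {"delta_pos": [0,0,-2],"dr": [0,0,0]},
    {"delta_pos": [0,0,-2],"dr": [0,0,0]},
    {"delta_pos": [0,0,-2],"dr": [0,0,0]},
    {"delta_pos": [0,0,-2],"dr": [0,0,0]},
    {"delta_pos": [0,0,-1.5],"dr": [0,0,0]},
    {"delta_pos": [0,0,-0.5],"dr": [0,0,0]}
  ]
}}

```text
t: 5.05
tcp_pos: [0.5009, 0.1793, 0.1582]
ee_rot: [0.616, 0.787, 0.001, 0.001]
force: [0.6, 0.2, -1.4]
grip_width: 0.745
grasp_force: 44.1
```

Run:
```python
from h import *
go(.50,-.06,.155,35.5)
print(manip.state()["grip_width"],manip.state()["grasp_force"])
p=imaging.capture("wrist"); cv2.imwrite("pics/w2.png",p["frame"])
```

```text
t 5.05 tcp [0.5009 0.1793 0.1582] F [ 0.6  0.2 -1.4] dr [ 1.90e-01  1.00e-02 -2.16e+01] shift [-19.43 -13.97   0.32]
0.7445456388073023 44.118163590319455
```

View pics/w2.png

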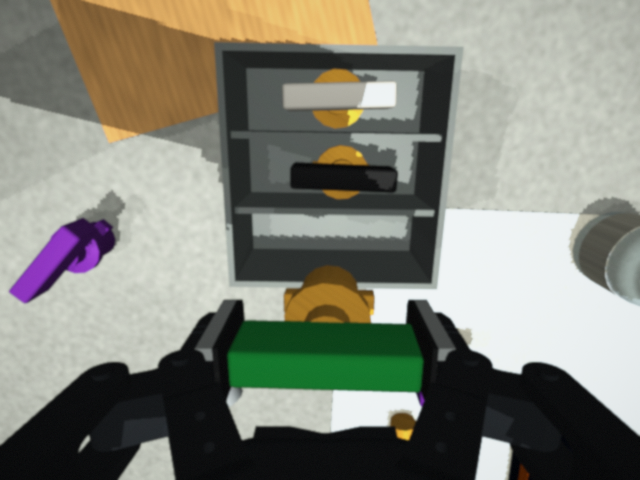

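The wrist view shows the green wing held level between the fingers at (325,355). Black and white are still in the tray. I'll stand it on the free bench patch and regrip it there.

Request:
{"api": "send_rows", "payload": {
  "motion": [
    {"delta_pos": [0,0,0],"dr": [0,0,-7.2]},
    {"delta_pos": [0,0,0],"dr": [0,0,-7.2]},
    {"delta_pos": [-1,-0.7,0],"dr": [0,0,-7.2]},
    {"delta_pos": [-2.5,-1.8,0],"dr": [0,0,0]},
    {"delta_pos": [-3,-2.2,0],"dr": [0,0,0]},
    {"delta_pos": [-3.5,-2.5,0],"dr": [0,0,0]},
    {"delta_pos": [-3.5,-2.5,0],"dr": [0,0,0]},
    {"delta_pos": [-3,-2.2,0],"dr": [0,0,0]},
    {"delta_pos": [-2,-1.4,0],"dr": [0,0,0]},
    {"delta_pos": [-1,-0.7,0],"dr": [0,0,0]}
  ]
}}

```text
t: 6.1
tcp_pos: [0.4969, -0.0641, 0.1557]
ee_rot: [0.46, 0.888, -0.001, -0.0]
force: [0.0, 0.3, -0.8]
grip_width: 0.744
grasp_force: 44.1
```

Request:
{"api": "send_rows", "payload": {
  "motion": [
    {"delta_pos": [0,0,1],"dr": [0,0,0]},
    {"delta_pos": [0,0,2],"dr": [0,0,0]},
    {"delta_pos": [0,0,2],"dr": [0,0,0]},
    {"delta_pos": [0,0,2],"dr": [0,0,0]},
    {"delta_pos": [0,0,2],"dr": [0,0,0]},
    {"delta_pos": [0,0,1.5],"dr": [0,0,0]},
    {"delta_pos": [0,0,1],"dr": [0,0,0]},
    {"delta_pos": [0,0,0.5],"dr": [0,0,0]},
    {"delta_pos": [0,0,0],"dr": [0,0,0]},
    {"delta_pos": [0,0,0],"dr": [0,0,0]}
  ]
}}

```text
t: 7.1
tcp_pos: [0.4982, -0.0605, 0.0366]
ee_rot: [0.458, 0.889, 0.0, 0.0]
force: [-0.3, -0.5, -1.4]
grip_width: 0.745
grasp_force: 44.1
```

Foot to TCP is about 32.7 mm, so there are about 4 mm left to go down. I'll step until there is contact.

Request:
{"api": "send_rows", "payload": {
  "motion": [
    {"delta_pos": [0,0,0.15],"dr": [0,0,0]},
    {"delta_pos": [0,0,0.1],"dr": [0,0,0]},
    {"delta_pos": [0,0,0.05],"dr": [0,0,0]},
    {"delta_pos": [0,0,0],"dr": [0,0,0]}
  ]
}}

```text
t: 7.5
tcp_pos: [0.4978, -0.0609, 0.0335]
ee_rot: [0.458, 0.889, 0.0, 0.0]
force: [-0.2, -0.1, -0.5]
grip_width: 0.746
grasp_force: 44.1
```

Request:
{"api": "send_rows", "payload": {
  "motion": [
    {"delta_pos": [0,0,0.05],"dr": [0,0,0]},
    {"delta_pos": [0,0,0.05],"dr": [0,0,0]},
    {"delta_pos": [0,0,0],"dr": [0,0,0]}
  ]
}}

```text
t: 7.8
tcp_pos: [0.4979, -0.061, 0.0326]
ee_rot: [0.458, 0.889, 0.0, 0.0]
force: [-1.4, -0.6, 2.1]
grip_width: 0.744
grasp_force: 44.3
```

Contact, so release and rise.

Request:
{"api": "send_rows", "payload": {
  "motion": [
    {"delta_pos": [0,0,0],"dr": [0,0,0]},
    {"delta_pos": [0,0,0],"dr": [0,0,0]},
    {"delta_pos": [0,0,0],"dr": [0,0,0]},
    {"delta_pos": [0,0,0],"dr": [0,0,0]},
    {"delta_pos": [0,0,-1],"dr": [0,0,0]},
    {"delta_pos": [0,0,-2],"dr": [0,0,0]},
    {"delta_pos": [0,0,-4],"dr": [0,0,0]},
    {"delta_pos": [0,0,-4],"dr": [0,0,0]},
    {"delta_pos": [0,0,-3],"dr": [0,0,0]},
    {"delta_pos": [0,0,-1],"dr": [0,0,0]}
  ],
  "fingers": 0.9
}}

```text
t: 8.8
tcp_pos: [0.4996, -0.0613, 0.1862]
ee_rot: [0.458, 0.889, 0.001, 0.003]
force: [0.6, 0.4, -0.3]
grip_width: 0.896
grasp_force: 0.0
```

Request:
{"api": "send_rows", "payload": {
  "motion": [
    {"delta_pos": [0,0,0],"dr": [0,0,8.5]},
    {"delta_pos": [0,0,0],"dr": [0,0,8.5]},
    {"delta_pos": [0,0,0],"dr": [0,0,8.5]},
    {"delta_pos": [0,0,0],"dr": [0,0,8.5]},
    {"delta_pos": [0,0,0],"dr": [0,0,8.5]},
    {"delta_pos": [0,0,0],"dr": [0,0,8.5]},
    {"delta_pos": [0,0,0],"dr": [0,0,8.5]},
    {"delta_pos": [0,0,0],"dr": [0,0,8.5]},
    {"delta_pos": [0,0,0],"dr": [0,0,8.5]},
    {"delta_pos": [0,0,0],"dr": [0,0,8.5]}
  ],
  "fingers": 0.5
}}

```text
t: 9.8
tcp_pos: [0.4971, -0.0606, 0.1818]
ee_rot: [0.939, 0.343, -0.001, -0.0]
force: [-0.5, 0.4, 0.7]
grip_width: 0.498
grasp_force: 0.0
```

Run:
```python
from h import *
for n in("wrist","top"):
    p=imaging.capture(n); cv2.imwrite(f"pics/{n}3.png",p["frame"])
    hsv=cv2.cvtColor(p["frame"],cv2.COLOR_BGR2HSV);C=cloud(p)
    k=(cv2.inRange(hsv,(45,80,40),(80,255,255))>0)&(abs(C[...,2]-.068)<.006)&(np.hypot(C[...,0]-.5,C[...,1]+.06)<.08)
    v,u=np.nonzero(k); print(n,len(u))
    if len(u)>10:
        P=np.array([world(p,a,b,.068) for a,b in zip(u,v)])[:,:2].astype(np.float32); print(cv2.minAreaRect(P),np.median(C[k][:,2]))
go(.498,-.061,.037,-54.5)
```

```text
wrist 1721
((0.5023596286773682, -0.06256941705942154), (0.06358949840068817, 0.013686604797840118), 35.096275329589844) 0.06735184892290264
top 0
t 9.9 tcp [ 0.4972 -0.0605  0.1817] F [ 0.1 -0.3  0.2] dr [-0.05  0.09  5.03] shift [ 0.03  0.09 14.47]
```

View pics/wrist3.png

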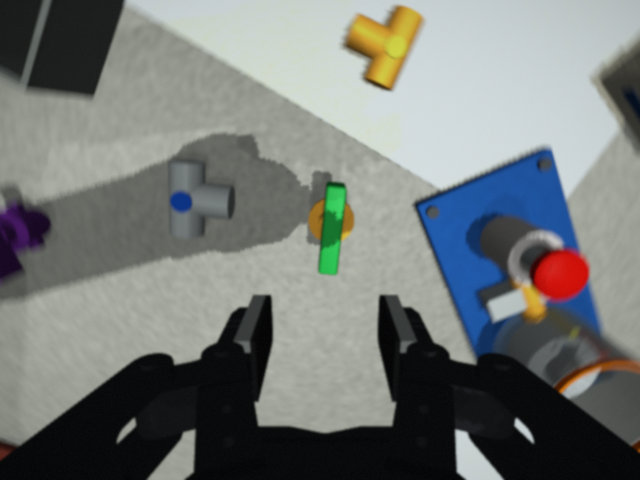

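The plug stands upright at (333,228), clear of the chrome and brass tees. I'll grip it across its thickness.

Run:
```python
from h import *
go(.501,-.0622,.037,-54.9)
```

```text
t 9.9 tcp [ 0.4972 -0.0605  0.1817] F [ 0.1 -0.3  0.2] dr [-0.05  0.09  5.43] shift [ 0.21  0.36 14.47]
```

Request:
{"api": "send_rows", "payload": {
  "motion": [
    {"delta_pos": [0,0,0],"dr": [0,0,5.4]},
    {"delta_pos": [0.2,0.36,2],"dr": [0,0,0]},
    {"delta_pos": [0,0,3],"dr": [0,0,0]},
    {"delta_pos": [0,0,3],"dr": [0,0,0]},
    {"delta_pos": [0,0,2],"dr": [0,0,0]},
    {"delta_pos": [0,0,2],"dr": [0,0,0]},
    {"delta_pos": [0,0,1.5],"dr": [0,0,0]},
    {"delta_pos": [0,0,0.9],"dr": [0,0,0]},
    {"delta_pos": [0,0,0],"dr": [0,0,0]},
    {"delta_pos": [0,0,0],"dr": [0,0,0]}
  ]
}}

```text
t: 10.9
tcp_pos: [0.5017, -0.0628, 0.0386]
ee_rot: [0.953, 0.302, 0.0, 0.0]
force: [0.8, 0.3, 0.4]
grip_width: 0.502
grasp_force: 0.0
```

Request:
{"api": "send_rows", "payload": {
  "motion": [
    {"delta_pos": [0,0,0],"dr": [0,0,0]},
    {"delta_pos": [0,0,0],"dr": [0,0,0]},
    {"delta_pos": [0,0,0],"dr": [0,0,0]},
    {"delta_pos": [0,0,0],"dr": [0,0,0]},
    {"delta_pos": [0,0,0],"dr": [0,0,0]},
    {"delta_pos": [0,0,0],"dr": [0,0,0]}
  ],
  "fingers": 0.05,
  "force": 60
}}

```text
t: 11.5
tcp_pos: [0.5021, -0.0626, 0.0393]
ee_rot: [0.953, 0.302, 0.001, 0.0]
force: [-0.5, 0.5, 5.5]
grip_width: 0.179
grasp_force: 58.5
```

Request:
{"api": "send_rows", "payload": {
  "motion": [
    {"delta_pos": [0,0,-1],"dr": [0,0,0]},
    {"delta_pos": [0,0,-3],"dr": [0,0,0]},
    {"delta_pos": [0,0,-4],"dr": [0,0,0]},
    {"delta_pos": [0,0,-4],"dr": [0,0,0]},
    {"delta_pos": [0,0,-4],"dr": [0,0,0]},
    {"delta_pos": [0,0,-3],"dr": [0,0,0]},
    {"delta_pos": [0,0,-1],"dr": [0,0,0]}
  ]
}}

```text
t: 12.2
tcp_pos: [0.5028, -0.0634, 0.2418]
ee_rot: [0.953, 0.301, 0.003, 0.001]
force: [0.7, 0.2, -0.9]
grip_width: 0.179
grasp_force: 58.7
```

Run:
```python
from h import *
go(.455,-.34,.24,-54.9); print(manip.state()["grip_width"],manip.state()["grasp_force"])
```

```text
t 12.2 tcp [ 0.5028 -0.0634  0.2418] F [ 0.7  0.2 -0.9] dr [ 0.23 -0.27 -0.01] shift [-19.81  19.88   0.18]
0.17889032429789992 58.658387660980225
```

Request:
{"api": "send_rows", "payload": {
  "motion": [
    {"delta_pos": [-1.8,1.8,0],"dr": [0,0,0]},
    {"delta_pos": [-2,2,0],"dr": [0,0,0]},
    {"delta_pos": [-2.5,2.5,0],"dr": [0,0,0]},
    {"delta_pos": [-2.5,2.5,0],"dr": [0,0,0]},
    {"delta_pos": [-2.5,2.5,0],"dr": [0,0,0]},
    {"delta_pos": [-2.5,2.5,0],"dr": [0,0,0]},
    {"delta_pos": [-2.5,2.5,0],"dr": [0,0,0]},
    {"delta_pos": [-2,2,0],"dr": [0,0,0]},
    {"delta_pos": [-1.5,1.5,0],"dr": [0,0,0]},
    {"delta_pos": [0,0,0],"dr": [0,0,0]}
  ]
}}

```text
t: 13.2
tcp_pos: [0.4507, -0.3419, 0.2375]
ee_rot: [0.954, 0.298, -0.002, 0.0]
force: [-0.0, -0.6, 0.1]
grip_width: 0.179
grasp_force: 58.7
```

Run:
```python
from h import *
go(.455,-.34,.24,-54.9)
p=imaging.capture("wrist"); np.savez("w4.npz",**{k:p[k] for k in p}); cv2.imwrite("pics/w4.png",p["frame"])
C=cloud(p);hsv=cv2.cvtColor(p["frame"],cv2.COLOR_BGR2HSV)
def rep(n,k,z):
    v,u=np.nonzero(k)
    if len(u)<8: print(n,len(u));return
    P=np.array([world(p,a,b,z) for a,b in zip(u,v)])[:,:2].astype(np.float32);r=cv2.minAreaRect(P);print(n,len(u),P.mean(0).round(4),np.round(r[0],4),np.round(r[1],4),round(r[2],1),cv2.minEnclosingCircle(P))
near=np.hypot(C[...,0]-.5315,C[...,1]+.289)<.05
rep("ring",near&(abs(C[...,2]-.047)<.004),.047)
rep("rim",(cv2.inRange(hsv,(8,100,80),(22,255,255))>0)&(abs(C[...,2]-.101)<.006)&near,.101)
rep("green",(cv2.inRange(hsv,(45,80,40),(80,255,255))>0),.2415+.0294)
red=(cv2.inRange(hsv,(0,120,70),(6,255,255))|cv2.inRange(hsv,(174,120,70),(180,255,255)))>0
rep("plunger",red&(abs(C[...,2]-.1)<.006),.1)
```

```text
t 13.2 tcp [ 0.4507 -0.3419  0.2375] F [-0.  -0.6  0.1] dr [-0.    0.2  -0.37] shift [ 0.46  0.09 -0.25]
ring 3986 [ 0.5358 -0.2909] [ 0.534  -0.2919] [0.0821 0.0823] 34.7 ((0.5342130064964294, -0.2917883098125458), 0.04161801561713219)
rim 1807 [ 0.5385 -0.2875] [ 0.5343 -0.2914] [0.0855 0.0863] 34.7 ((0.5341295003890991, -0.2915329337120056), 0.043597981333732605)
green 7233 [ 0.4585 -0.3375] [ 0.4566 -0.3388] [0.0659 0.0134] 35.6 ((0.45672807097435, -0.3389045000076294), 0.0332806296646595)
plunger 13 [ 0.4928 -0.2788] [ 0.4927 -0.2804] [0.0233 0.0018] 76.4 ((0.49359601736068726, -0.28061050176620483), 0.011728844605386257)
```

View pics/w4.png

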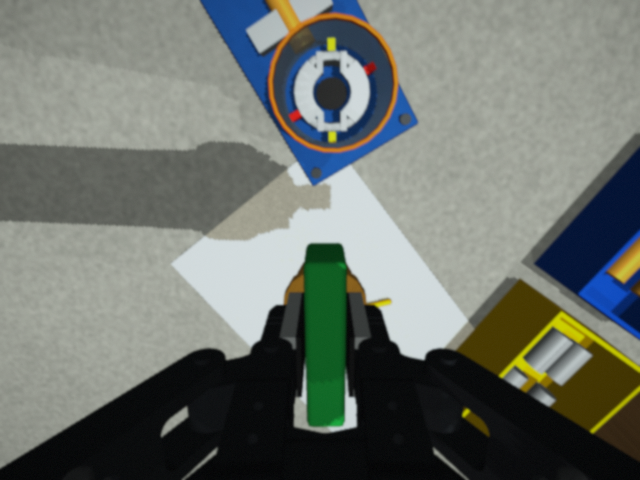

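The picture shows the guard rim centred at (333,82), yellow marks at (331,45) and (331,136), and red marks at (370,69) and (295,116). The held wing runs from (325,250) to (325,420), nearly parallel to the slot line. Now measuring the exact offset and slot angle in this same view.

Run:
```python
from h import *
T=[]
for i in range(4):
    p=imaging.capture("wrist"); T.append(manip.state()["tcp_pos"])
t=np.mean(T,0);print("tcp",t.round(4),np.std(T,0).round(4))
C=cloud(p);hsv=cv2.cvtColor(p["frame"],cv2.COLOR_BGR2HSV)
def pts(k,z):
    v,u=np.nonzero(k);return np.array([world(p,a,b,z) for a,b in zip(u,v)])[:,:2].astype(np.float32)
near=np.hypot(C[...,0]-.534,C[...,1]+.2915)<.05
rim=pts((cv2.inRange(hsv,(8,100,80),(22,255,255))>0)&(abs(C[...,2]-.101)<.006)&near,.101)
c=np.array(cv2.minEnclosingCircle(rim)[0]);print("rim",c.round(4))
low=near&(np.hypot(C[...,0]-c[0],C[...,1]-c[1])<.037)
ring=pts(low&(hsv[...,1]<45)&(hsv[...,2]>110)&(abs(C[...,2]-.047)<.005),.047); print("ring",len(ring),np.array(cv2.minEnclosingCircle(ring)[0]).round(4),cv2.minEnclosingCircle(ring)[1])
for n,k in(("yellow",cv2.inRange(hsv,(24,120,90),(35,255,255))),("red",cv2.inRange(hsv,(0,140,70),(5,255,255))|cv2.inRange(hsv,(174,140,70),(180,255,255)))):
    m=((k>0)&low).astype(np.uint8);N,_,st,ce=cv2.connectedComponentsWithStats(m)
    i=1+np.argsort(-st[1:,4])[:2]; zz=[np.median(C[_==j][:,2]) for j in i]; q=[world(p,*ce[j],zz[0])[:2] for j in i]
    d=q[0]-q[1];print(n,st[i,4],np.round(zz,3),np.round(q,4),"mid",np.mean(q,0).round(4),"ang",np.degrees(np.arctan2(d[1],d[0])).round(1))
g=cv2.inRange(hsv,(45,80,40),(80,255,255))>0; z=C[...,2][g]; zt=np.percentile(z,90);print("zt",zt,np.percentile(z,[5,25,50,75,95]).round(3))
top=pts(g&(abs(C[...,2]-zt)<.004),zt);r=cv2.minAreaRect(top);print("wing",len(top),r)
tp=g&(abs(C[...,2]-zt)<.004);v,u=np.nonzero(tp);print(np.round(C[tp].mean(0),4))
go(0.5342,-.2915,.2,-54.9)
```

```text
tcp [ 0.4535 -0.337   0.2374] [0.0004 0.0005 0.0002]
rim [ 0.5339 -0.292 ]
ring 3049 [ 0.5345 -0.2928] 0.03160848468542099
yellow [64 62] [0.047 0.046] [[ 0.5614 -0.2722]
 [ 0.5066 -0.3113]] mid [ 0.534  -0.2918] ang 35.5
red [61 59] [0.046 0.046] [[ 0.5649 -0.3062]
 [ 0.5032 -0.278 ]] mid [ 0.5341 -0.2921] ang -24.6
zt 0.26611031338428065 [0.256 0.265 0.265 0.266 0.266]
wing 6581 ((0.45527803897857666, -0.3367413580417633), (0.06378096342086792, 0.013939445838332176), 36.073673248291016)
[ 0.4566 -0.3357  0.2653]
t 13.45 tcp [ 0.4539 -0.3367  0.2377] F [-0.2  0.4 -0.8] dr [-0.11 -0.03  0.13] shift [9.17 0.92 3.77]
```

The rim, ring and mark midpoints all agree on (0.534,−0.292), with the slot at 35.5°. I'll shift tool +9.0, +0.88 cm, then go down.

Request:
{"api": "send_rows", "payload": {
  "motion": [
    {"delta_pos": [1,0.1,0],"dr": [0,0,0]},
    {"delta_pos": [2,0.2,0],"dr": [0,0,0]},
    {"delta_pos": [2,0.2,0],"dr": [0,0,0]},
    {"delta_pos": [2,0.2,0],"dr": [0,0,0]},
    {"delta_pos": [1.5,0.1,0.5],"dr": [0,0,0]},
    {"delta_pos": [0.5,0.08,1],"dr": [0,0,0]},
    {"delta_pos": [0,0,2],"dr": [0,0,0]},
    {"delta_pos": [0,0,2],"dr": [0,0,0]},
    {"delta_pos": [0,0,1],"dr": [0,0,0]},
    {"delta_pos": [0,0,0],"dr": [0,0,0]}
  ]
}}

```text
t: 14.45
tcp_pos: [0.5307, -0.2933, 0.1713]
ee_rot: [0.954, 0.301, -0.002, -0.002]
force: [0.4, -0.7, -0.9]
grip_width: 0.179
grasp_force: 58.7
```

Run:
```python
from h import *
for i in range(4): imaging.capture("wrist")
go(0.5322,-.2923,.095,-54.5)
```

```text
t 14.65 tcp [ 0.5324 -0.2947  0.1744] F [-0.1 -0.4 -0.4] dr [ 0.12 -0.03 -0.42] shift [ 0.12 -0.21  7.94]
```

```bash
cat > rel.py <<'E'
from h import *
p=imaging.capture("wrist");C=cloud(p);hsv=cv2.cvtColor(p["frame"],cv2.COLOR_BGR2HSV);cv2.imwrite("pics/rel.png",p["frame"])
def pts(k,z):
    v,u=np.nonzero(k);return np.array([world(p,a,b,z) for a,b in zip(u,v)])[:,:2].astype(np.float32)
near=np.hypot(C[...,0]-.534,C[...,1]+.2915)<.052
rim=pts((cv2.inRange(hsv,(8,100,80),(22,255,255))>0)&(abs(C[...,2]-.101)<.006)&near,.101)
A=np.c_[2*rim,np.ones(len(rim))];s=np.linalg.lstsq(A,(rim**2).sum(1),rcond=None)[0];c=np.array(cv2.minEnclosingCircle(rim)[0])
print("rim",len(rim),s[:2].round(4),np.sqrt(s[2]+s[:2]@s[:2]).round(4),"enc",c.round(4))
g=cv2.inRange(hsv,(45,80,40),(80,255,255))>0;zt=np.percentile(C[...,2][g],90)
r=cv2.minAreaRect(pts(g&(abs(C[...,2]-zt)<.004),zt));print("zt",zt.round(4),"wing",np.round(r[0],4),np.round(r[1],4),round(r[2],2))
E
python3 - <<'E'
exec(open("rel.py").read()); go(0.5322,-.2923,.095,-54.5)
E
```

```text
rim 1989 [ 0.5348 -0.2914] 0.0417 enc [ 0.5345 -0.2915]
zt 0.203 wing [ 0.5338 -0.2947] [0.0637 0.0139] 35.95
t 14.7 tcp [ 0.5325 -0.2946  0.1745] F [ 0.5 -0.6 -0.1] dr [ 0.12 -0.04 -0.41] shift [ 0.11 -0.2   7.95]
```

View pics/rel.png

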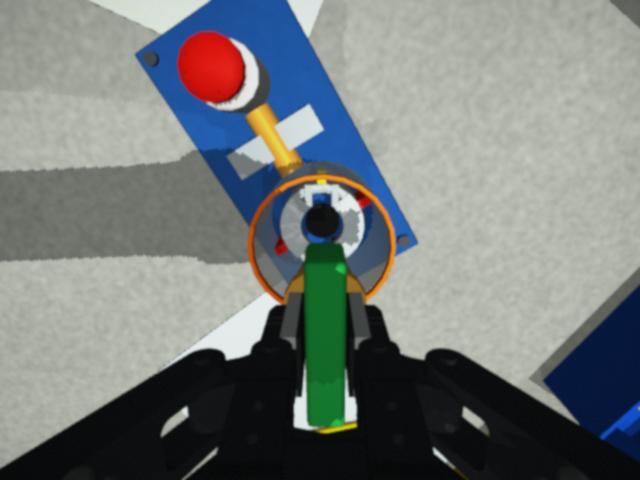

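The port is below and just ahead of the wing. The correction left is (+0.15, −0.2) cm. I'll descend to just above the lip and check there.

Request:
{"api": "send_rows", "payload": {
  "motion": [
    {"delta_pos": [0.15,-0.2,0],"dr": [0,0,0]},
    {"delta_pos": [0,0,1],"dr": [0,0,0]},
    {"delta_pos": [0,0,1.5],"dr": [0,0,0]},
    {"delta_pos": [0,0,1.5],"dr": [0,0,0]},
    {"delta_pos": [0,0,1.5],"dr": [0,0,0]},
    {"delta_pos": [0,0,1.2],"dr": [0,0,0]},
    {"delta_pos": [0,0,0.9],"dr": [0,0,0]},
    {"delta_pos": [0,0,0.5],"dr": [0,0,0]},
    {"delta_pos": [0,0,0],"dr": [0,0,0]},
    {"delta_pos": [0,0,0],"dr": [0,0,0]}
  ]
}}

```text
t: 15.7
tcp_pos: [0.5324, -0.2918, 0.0927]
ee_rot: [0.953, 0.302, 0.0, 0.0]
force: [-0.0, -0.3, 0.1]
grip_width: 0.181
grasp_force: 58.7
```

Run:
```python
exec(open("rel.py").read()); go(0.5325,-.2921,.0716,-54.5)
```

```text
rim 4270 [ 0.5354 -0.291 ] 0.0413 enc [ 0.535  -0.2912]
zt 0.1213 wing [ 0.5341 -0.2917] [0.0633 0.014 ] 35.61
t 15.75 tcp [ 0.5325 -0.2919  0.0929] F [-0.6  0.2 -1.1] dr [ 0.08 -0.02 -0.41] shift [-0.01  0.02  2.13]
```

Aligned to about 1 mm. Entering.

Request:
{"api": "send_rows", "payload": {
  "motion": [
    {"delta_pos": [0,0,0.4],"dr": [0,0,0]},
    {"delta_pos": [0,0,0.4],"dr": [0,0,0]},
    {"delta_pos": [0,0,0.4],"dr": [0,0,0]},
    {"delta_pos": [0,0,0.4],"dr": [0,0,0]},
    {"delta_pos": [0,0,0.4],"dr": [0,0,0]},
    {"delta_pos": [0,0,0.3],"dr": [0,0,0]},
    {"delta_pos": [0,0,0],"dr": [0,0,0]}
  ]
}}

```text
t: 16.45
tcp_pos: [0.5325, -0.2916, 0.0693]
ee_rot: [0.953, 0.302, 0.0, 0.0]
force: [1.1, 0.3, 1.0]
grip_width: 0.177
grasp_force: 58.9
```

Request:
{"api": "send_rows", "payload": {
  "motion": [
    {"delta_pos": [0,0,0.3],"dr": [0,0,0]},
    {"delta_pos": [0,0,0.3],"dr": [0,0,0]},
    {"delta_pos": [0,0,0.3],"dr": [0,0,0]},
    {"delta_pos": [0,0,0.2],"dr": [0,0,0]},
    {"delta_pos": [0,0,0.1],"dr": [0,0,0]},
    {"delta_pos": [0,0,0],"dr": [0,0,0]}
  ]
}}

```text
t: 17.05
tcp_pos: [0.5325, -0.2916, 0.0575]
ee_rot: [0.953, 0.302, 0.0, 0.0]
force: [0.8, 0.6, 4.5]
grip_width: 0.18
grasp_force: 59.4
```

Request:
{"api": "send_rows", "payload": {
  "motion": [
    {"delta_pos": [0,0,0.1],"dr": [0,0,0]},
    {"delta_pos": [0,0,0.05],"dr": [0,0,0]},
    {"delta_pos": [0,0,0],"dr": [0,0,0]}
  ]
}}

```text
t: 17.35
tcp_pos: [0.5326, -0.2916, 0.0573]
ee_rot: [0.953, 0.302, 0.001, 0.0]
force: [-0.0, 2.3, 12.4]
grip_width: 0.178
grasp_force: 60.1
```

Fully down, with the flange on the ring. Turning clockwise 60°.

Request:
{"api": "send_rows", "payload": {
  "motion": [
    {"delta_pos": [0,0,0],"dr": [0,0,6]},
    {"delta_pos": [0,0,0],"dr": [0,0,6]},
    {"delta_pos": [0,0,0],"dr": [0,0,6]},
    {"delta_pos": [0,0,0],"dr": [0,0,6]},
    {"delta_pos": [0,0,0],"dr": [0,0,6]},
    {"delta_pos": [0,0,0],"dr": [0,0,6]},
    {"delta_pos": [0,0,0],"dr": [0,0,6]},
    {"delta_pos": [0,0,0],"dr": [0,0,6]},
    {"delta_pos": [0,0,0],"dr": [0,0,6]},
    {"delta_pos": [0,0,0],"dr": [0,0,6]}
  ]
}}

```text
t: 18.35
tcp_pos: [0.5336, -0.2923, 0.0573]
ee_rot: [0.976, -0.217, 0.002, 0.0]
force: [3.1, 2.5, 9.1]
grip_width: 0.176
grasp_force: 59.7
```

Run:
```python
exec(open("rel.py").read()); go(0.5325,-.2921,.0596,-114.6);print(manip.state()["moment"])
```

```text
rim 4902 [ 0.5363 -0.2929] 0.041 enc [ 0.5365 -0.292 ]
zt 0.0861 wing [ 0.535 -0.294] [0.014  0.0635] 66.6
t 18.4 tcp [ 0.5337 -0.2922  0.0573] F [ 2.2  0.2 10. ] dr [ 0.03 -0.2  -0.65] shift [-0.11  0.04 -0.23]
[ 0.25490829 -0.42771174  0.04334897]
```

Request:
{"api": "send_rows", "payload": {
  "motion": [
    {"delta_pos": [0,0,0],"dr": [0,0,1.5]},
    {"delta_pos": [0,0,0],"dr": [0,0,1.5]},
    {"delta_pos": [0,0,0],"dr": [0,0,0]}
  ]
}}

```text
t: 18.7
tcp_pos: [0.5341, -0.2916, 0.0573]
ee_rot: [0.971, -0.24, 0.002, -0.0]
force: [2.1, 1.6, 9.1]
grip_width: 0.179
grasp_force: 59.8
```

Run:
```python
exec(open("rel.py").read()); go(0.5325,-.2921,.0596,-114.6);print(manip.state()["moment"])
```

```text
rim 4882 [ 0.5363 -0.293 ] 0.041 enc [ 0.5364 -0.2923]
zt 0.0861 wing [ 0.5355 -0.2935] [0.0139 0.0635] 64.19
t 18.75 tcp [ 0.5341 -0.2916  0.0573] F [2.3 2.7 9.7] dr [-0.05 -0.22 -3.22] shift [-0.12  0.11 -0.23]
[ 0.35241167 -0.52242174  0.14982632]
```

Request:
{"api": "send_rows", "payload": {
  "motion": [
    {"delta_pos": [0,0,0],"dr": [0,0,1.5]},
    {"delta_pos": [0,0,0],"dr": [0,0,1]},
    {"delta_pos": [0,0,0],"dr": [0,0,0]}
  ]
}}

```text
t: 19.05
tcp_pos: [0.5343, -0.2914, 0.0573]
ee_rot: [0.965, -0.261, 0.002, -0.0]
force: [1.5, 1.6, 8.5]
grip_width: 0.18
grasp_force: 59.8
```

Run:
```python
exec(open("rel.py").read()); go(0.5325,-.2921,.0596,-114.6);print(manip.state()["moment"])
```

```text
rim 4885 [ 0.5363 -0.2932] 0.0409 enc [ 0.5358 -0.2927]
zt 0.0861 wing [ 0.5357 -0.2933] [0.014  0.0636] 62.46
t 19.1 tcp [ 0.5344 -0.2913  0.0573] F [1.6 1.3 8.9] dr [-0.09 -0.22 -5.66] shift [-0.14  0.15 -0.23]
[ 0.40471258 -0.6215748   0.21457772]
```

The wing is at −27.5° with torque rising, so it is at the stop. I'll ease off to the red-mark angle and let it spring up.

Request:
{"api": "send_rows", "payload": {
  "motion": [
    {"delta_pos": [0,0,0],"dr": [0,0,-1.5]},
    {"delta_pos": [0,0,0],"dr": [0,0,-1]},
    {"delta_pos": [0,0,-0.15],"dr": [0,0,0]},
    {"delta_pos": [0,0,-0.15],"dr": [0,0,0]},
    {"delta_pos": [0,0,-0.1],"dr": [0,0,0]},
    {"delta_pos": [0,0,0],"dr": [0,0,0]}
  ]
}}

```text
t: 19.7
tcp_pos: [0.5328, -0.2909, 0.0597]
ee_rot: [0.971, -0.241, 0.0, -0.0]
force: [3.9, 2.4, 2.6]
grip_width: 0.177
grasp_force: 59.1
```

Run:
```python
exec(open("rel.py").read()); go(0.5325,-.2921,.0596,-114.6);print(manip.state()["moment"])
```

```text
rim 4868 [ 0.5363 -0.2931] 0.0409 enc [ 0.5399 -0.2951]
zt 0.0888 wing [ 0.5341 -0.2928] [0.0138 0.0624] 63.49
t 19.75 tcp [ 0.5328 -0.2909  0.0597] F [3.3 3.2 2.3] dr [-0.06 -0.02 -3.27] shift [0.03 0.12 0.01]
[ 0.41284738 -0.97918705  0.02713575]
```

The top is at 89 mm, which is the locked height. A small pull will test the lock.

Request:
{"api": "send_rows", "payload": {
  "motion": [
    {"delta_pos": [0,0,-0.1],"dr": [0,0,-1]},
    {"delta_pos": [0,0,-0.1],"dr": [0,0,0]},
    {"delta_pos": [0,0,0],"dr": [0,0,0]}
  ]
}}

```text
t: 20.05
tcp_pos: [0.5331, -0.2913, 0.0605]
ee_rot: [0.973, -0.232, 0.0, 0.0]
force: [6.4, -0.8, -4.7]
grip_width: 0.175
grasp_force: 59.0
```

It's locked. Release with a small opening inside the guard, then rise.

Request:
{"api": "send_rows", "payload": {
  "motion": [
    {"delta_pos": [0,0,0.12],"dr": [0,0,0]},
    {"delta_pos": [0,0,0],"dr": [0,0,0]}
  ]
}}

```text
t: 20.25
tcp_pos: [0.5325, -0.291, 0.0601]
ee_rot: [0.973, -0.232, -0.0, -0.0]
force: [5.0, 1.0, -1.9]
grip_width: 0.176
grasp_force: 59.6
```

Request:
{"api": "send_rows", "payload": {
  "motion": [
    {"delta_pos": [0,0,0],"dr": [0,0,0]},
    {"delta_pos": [0,0,0],"dr": [0,0,0]},
    {"delta_pos": [0,0,0],"dr": [0,0,0]},
    {"delta_pos": [0,0,-0.5],"dr": [0,0,0]},
    {"delta_pos": [0,0,-1.5],"dr": [0,0,0]},
    {"delta_pos": [0,0,-3],"dr": [0,0,0]},
    {"delta_pos": [0,0,-3],"dr": [0,0,0]},
    {"delta_pos": [0,0,-3],"dr": [0,0,0]},
    {"delta_pos": [0,0,-2],"dr": [0,0,0]},
    {"delta_pos": [0,0,-1],"dr": [0,0,0]}
  ],
  "fingers": 0.32
}}

```text
t: 21.25
tcp_pos: [0.5324, -0.2928, 0.2042]
ee_rot: [0.973, -0.233, 0.002, 0.001]
force: [-0.6, -0.7, 0.2]
grip_width: 0.32
grasp_force: 0.0
```

Run:
```python
from h import *
p=imaging.capture("wrist")
exec(open("rel.py").read())
red=((cv2.inRange(hsv,(0,120,70),(6,255,255))|cv2.inRange(hsv,(174,120,70),(180,255,255)))>0)&(abs(C[...,2]-.1)<.008)
q=pts(red,.1);print("plunger",len(q),q.mean(0) if len(q) else 0, cv2.minEnclosingCircle(q) if len(q) else 0)
go(.5815,-.187,.115,-114.6)
```

```text
rim 2034 [ 0.5349 -0.2921] 0.0417 enc [ 0.5344 -0.292 ]
zt 0.0894 wing [ 0.5337 -0.2922] [0.0137 0.0629] 64.12
plunger 1954 [ 0.5819421 -0.1913495] ((0.548971951007843, -0.2495458722114563), 0.08477231860160828)
t 21.35 tcp [ 0.5324 -0.2923  0.2027] F [ 0.4 -0.1  0.7] dr [ 0.03 -0.19 -2.31] shift [  0.08 -11.61   8.77]
```

View pics/rel.png

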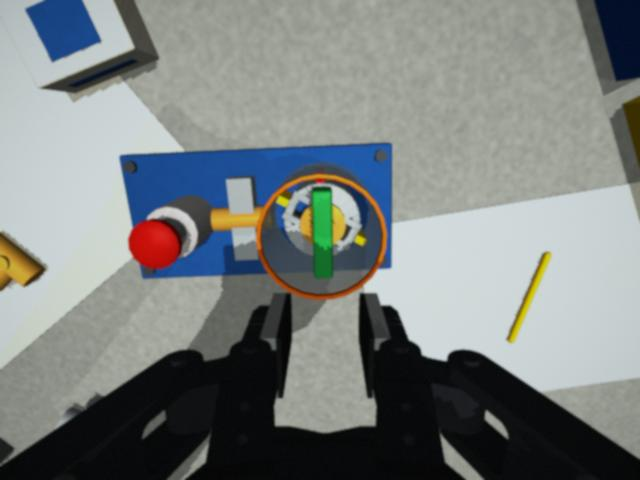

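The wing lies between the red marks (320,185 to 322,275), with the yellow marks off at 60°, so it is locked. The plunger head is at (155,243). I'll shut the fingers and move over the plunger.

Request:
{"api": "send_rows", "payload": {
  "motion": [
    {"delta_pos": [0,0,0],"dr": [0,0,-2.3]},
    {"delta_pos": [0,-1.5,0],"dr": [0,0,0]},
    {"delta_pos": [0,-3,0],"dr": [0,0,0]},
    {"delta_pos": [0,-3,0],"dr": [0,0,0]},
    {"delta_pos": [0,-2.5,0],"dr": [0,0,0]},
    {"delta_pos": [0,-1.6,1],"dr": [0,0,0]},
    {"delta_pos": [0,0,3],"dr": [0,0,0]},
    {"delta_pos": [0,0,2.5],"dr": [0,0,0]},
    {"delta_pos": [0,0,1.5],"dr": [0,0,0]},
    {"delta_pos": [0,0,0],"dr": [0,0,0]}
  ],
  "fingers": 0
}}

```text
t: 22.35
tcp_pos: [0.5788, -0.1848, 0.1176]
ee_rot: [0.977, -0.213, -0.003, -0.0]
force: [-0.9, -0.1, -0.0]
grip_width: 0.003
grasp_force: 0.0
```

Run:
```python
from h import *
for i in range(3): imaging.capture("wrist")
go(.5808,-.187,.100,-114.6);print(manip.state()["grip_width"])
```

```text
t 22.5 tcp [ 0.5808 -0.1869  0.1215] F [ 0.3 -0.1  1. ] dr [ 0.04 -0.1  -0.04] shift [0.   0.01 2.15]
-0.003277636881917617
```

Request:
{"api": "send_rows", "payload": {
  "motion": [
    {"delta_pos": [0,0,0.8],"dr": [0,0,0]},
    {"delta_pos": [0,0,0.8],"dr": [0,0,0]},
    {"delta_pos": [0,0,0.5],"dr": [0,0,0]},
    {"delta_pos": [0,0,0.4],"dr": [0,0,0]},
    {"delta_pos": [0,0,0.4],"dr": [0,0,0]},
    {"delta_pos": [0,0,0.3],"dr": [0,0,0]},
    {"delta_pos": [0,0,0],"dr": [0,0,0]}
  ]
}}

```text
t: 23.2
tcp_pos: [0.5804, -0.1858, 0.0886]
ee_rot: [0.977, -0.213, -0.0, -0.0]
force: [-2.1, 2.7, 4.7]
grip_width: -0.002
grasp_force: 2.2
```

Request:
{"api": "send_rows", "payload": {
  "motion": [
    {"delta_pos": [0,0,0.1],"dr": [0,0,0]},
    {"delta_pos": [0,0,0.1],"dr": [0,0,0]},
    {"delta_pos": [0,0,0],"dr": [0,0,0]}
  ]
}}

```text
t: 23.5
tcp_pos: [0.5804, -0.1858, 0.0881]
ee_rot: [0.977, -0.213, 0.0, -0.001]
force: [-3.7, 2.5, 10.9]
grip_width: 0.002
grasp_force: 5.3
```

Request:
{"api": "send_rows", "payload": {
  "motion": [
    {"delta_pos": [0,0,0.1],"dr": [0,0,0]},
    {"delta_pos": [0,0,0],"dr": [0,0,0]},
    {"delta_pos": [0,0,0],"dr": [0,0,0]}
  ]
}}

```text
t: 23.8
tcp_pos: [0.5804, -0.1859, 0.088]
ee_rot: [0.977, -0.213, 0.0, -0.001]
force: [-4.0, 3.2, 15.0]
grip_width: -0.002
grasp_force: 7.5
```

Request:
{"api": "send_rows", "payload": {
  "motion": [
    {"delta_pos": [0,0,-0.5],"dr": [0,0,0]},
    {"delta_pos": [0,0,-0.8],"dr": [0,0,0]},
    {"delta_pos": [0,0,-1],"dr": [0,0,0]},
    {"delta_pos": [0,0,-2],"dr": [0,0,0]},
    {"delta_pos": [0,0,-3],"dr": [0,0,0]},
    {"delta_pos": [0,0,-3],"dr": [0,0,0]},
    {"delta_pos": [-1.5,0,-1],"dr": [0,0,0]},
    {"delta_pos": [-2,0,0],"dr": [0,0,0]},
    {"delta_pos": [-1.5,0,0],"dr": [0,0,0]},
    {"delta_pos": [0,0,0],"dr": [0,0,0]}
  ]
}}

```text
t: 24.8
tcp_pos: [0.5337, -0.1648, 0.1989]
ee_rot: [0.977, -0.214, -0.0, -0.0]
force: [0.7, 0.3, -0.8]
grip_width: 0.003
grasp_force: 0.0
```

Run:
```python
exec(open("rel.py").read())
red=((cv2.inRange(hsv,(0,120,70),(6,255,255))|cv2.inRange(hsv,(174,120,70),(180,255,255)))>0)&(C[...,2]>.07)
print("plunger z",np.median(C[red][:,2]),red.sum()); go(.58,-.187,.2,-114.6)
```

```text
rim 2480 [ 0.5351 -0.2908] 0.0418 enc [ 0.5353 -0.2912]
zt 0.089 wing [ 0.5339 -0.2906] [0.015  0.0629] 64.08
plunger z 0.09892194761547107 2345
t 24.85 tcp [ 0.535  -0.1652  0.1989] F [ 0.5  0.8 -0. ] dr [ 0.   -0.04 -0.02] shift [ 5.    0.11 -0.11]
```

View pics/rel.png

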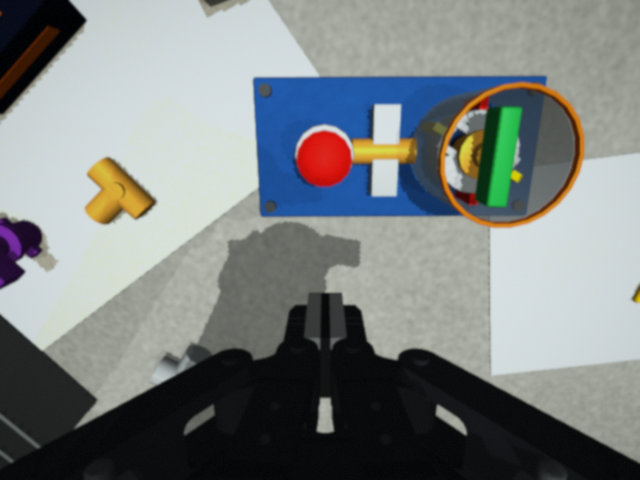

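The plunger is back up at 99 mm (323,155). The green plug is still locked at 89 mm on the red marks (500,155), and the robot is clear of everything.

```bash
python3 -c "
from plant import manip
print(manip.sign_off())"
```

```text
the job is handed in; nothing more can be done
None
```

The green plug is locked in the leak tester's port with its wing on the red marks (within about 1.5°), and it held against a small pull. I then pressed the plunger to its stop, let it come back up, and handed the job in after about 25 s of the 72 s allowed.

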